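# Take the windowed plate off its peg and click it into the clip rack

## Task

Take the metal plate with the large rectangular window off its peg: lift it until the upturned peg tip is free in the hang slot, and slide it off towards you. Push it upright, foot first, into the empty front slot of the clip rack until it is fully home and the spring clip has snapped back into it, then let go. Leave the plain plate on its peg and do not disturb the other things on the bench.

Things in the scene. Friction and masses are not known exactly. Their poses are not given: they have to be found in the camera images.
- stand: Fixed peg stand: an upright grey board 250 wide, 258 mm high, on a flat foot 10 mm high that reaches to x = -93 mm. Origin at the foot of the board's front face, mid-width; x points into the board (away from its front), y along its width, z up. Two round steel pegs, 6 mm thick, stand level out of the board towards -x.
- peg_left (a point): On the axis of the peg at the stand's +y side, where its tip bends up, 62 mm in front of the board; axes as the stand's. The peg is straight from the board to here; the tip ends 9 mm farther out, its top 14 mm above the peg's axis (11 mm above the peg's upper side).
- peg_right (a point): The same point of the equal peg at the stand's -y side.
- ledge (a point): Middle of the front lower edge of the ledge over the pegs, 42 mm in front of the board, about 120 mm above the pegs. A gripper pointing straight down finds no room over a hanging plate: come in tilted about 35 to 45 degrees, from the front and above.
- plate_center (a point): Centre of the plate to be moved, a bare aluminium plate 50 wide, 112 high, 5 mm thick, 70 g, known by the 28 x 32 mm open window in its middle; it hangs upright on one of the two pegs. x is its normal (along the peg), y its width, z up to the hang slot. Foot 56 mm below this point, top edge 56 mm above.
- plate_hole (a point): Centre of that plate's hang slot, 34 mm above plate_center: an opening 14 wide and 24 mm high; its upper edge (12 mm above this point) rests on the peg. The plate must be lifted 11 to 18 mm for the peg tip to pass; 14 to 15 mm is the middle. The plate's side edges beside the slot are solid and can be gripped across the 50 mm width.
- plate_foot (a point): Middle of the same plate's lower edge. Above it the plate has a catch opening 18 x 18 mm, 9 to 27 mm above the foot, for the spring clip.
- blank_center (a point): Centre of the other plate, same size, hang slot and catch opening but without the large window in the middle; it hangs on the other peg and stays there.
- rack: Fixed grey clip rack, base 115 x 80 mm. Origin under it; x from its front to its rear, y along the slots, z up. Two upright slots that run along y: the front one (at x = -25 mm) is empty; the rear one (x = +25 mm) already holds a plain plate that is fast and rises to z = 124 mm.
- slot (a point): Middle of the front slot's floor, 12 mm above the bench; axes as the rack's. The slot takes a plate edge on: it is 6.5 mm wide (x), 54 mm long (y) and 28 mm deep, with a flared mouth whose lip ends about 38 mm above this point (about 13 mm wide there). A plate is home when its foot stands on this floor.
- clip (a joint): Leaf spring clip behind the front slot, angle in rad: 0 = relaxed, its bend about 5 mm into the slot, 12 to 28 mm above the floor; the plate pushes it back to 0.1 to 0.2 on its way in (a push of some 5 to 20 N on the plate; its weight is not enough) and it snaps back to near 0, into the catch opening, when the plate is home.
- tape_roll: Loose tape roll lying flat, 81 mm across and 25 mm high; origin under its centre; leave it alone.
- petri: Loose covered dish, 62 mm across and 14 mm high; origin under its centre; leave it alone.
- weight_1: Loose brass weight, 25 mm across and 26 mm high; origin under its centre; leave it alone.
- plate: The windowed plate itself: origin at the middle of its lower edge, axes as plate_center.
Mind the look-alikes: they are no part of the job. What is shaped like the plate but blue or yellow is not meant.

How it is judged:
On the way:
1. the windowed plate is off its peg: its hang slot is more than 80 mm in front of the board, still upright and off the bench (x of plate_hole in the frame of stand below -0.08 m and height (world z) of plate_foot above 0.015 m and angle between plate_center's own z axis and vertical below 0.6 rad), for 0.1 s.
At the end, for the whole second after the job is handed in: The windowed plate stands upright (5 degrees) in the front slot, foot within 3 mm of the floor and 5 mm of its middle, square within 7 degrees, at rest, clip snapped back (below 0.05 rad); the plain plate hangs within 20 mm of where it was; the other things moved under 30 mm (horizontal distance between plate_foot and slot below 0.005 m and z of plate_foot in the frame of slot below 0.003 m and angle between plate_center's own z axis and vertical below 0.09 rad and angle between the x axis of plate_center and the x axis of slot, either way round below 0.12 rad and value of joint clip below 0.05 rad and linear speed of plate below 0.02 m/s and distance of blank_center from where it was at the start of the episode below 0.02 m); the robot touches nothing.
It fails at once if the plain plate is knocked or taken from its peg (moved more than 40 mm) (distance of blank_center from where it was at the start of the episode above 0.04 m).
It fails at once if the tape roll is pushed more than 30 mm (distance of tape_roll from where it was at the start of the episode above 0.03 m).
It fails at once if the covered dish is pushed more than 30 mm (distance of petri from where it was at the start of the episode above 0.03 m).
It fails at once if the brass weight is pushed more than 30 mm (distance of weight_1 from where it was at the start of the episode above 0.03 m).
It also fails if it takes over 48 s, if anything falls off the work surface, if the arm or the gripper's body presses on something with over 40 N, if the wrist force passes 120 N, or if a joint passes its speed limit or range.

## Robot

A 6-joint arm with a two-finger parallel gripper is mounted at the origin on a cart in front of the work surface, level with it; the furniture and walls round the work are solid. World frame = base frame: x ahead of the robot, y to its left, z up, the work surface at z = 0. Lengths are in m, angles in rad, forces in N, time in s.
With the tool pointing down it reaches from about 0.375 to 0.975 m from the base axis. Payload 3.8 kg.
Tool frame: the origin (TCP) lies midway between the tips of the shut fingers; the grasp point (between the pads) lies 19 mm behind it; z points along the fingers, y is the line along which they close (so a half turn about z gives the same grasp; the last joint's range is limited). The gripper opens to 85 mm and grips with 20 to 120 N. Pads are 22 mm wide; open, the fingers measure 114 mm over their backs; the gripper's body (76 mm by 85 mm) begins 54 mm behind the grasp point. The pads swing forward as they close: fully open they stand 13 mm farther back than shut.
Start: joints at [-1.177, 0.264, 1.604, -0, 1.274, -0.037], TCP at [0.282, -0.613, 0.231] pointing down, gripper open.
Joint ranges: [-2.63, 2.63], [-0.94, 2.18], [0.31, 2.57], [-1.31, 4.45], [0, 2.66], [-2.55, 2.55]. Speed limits (rad/s): [2.57, 2.57, 3.14, 3.14, 3.14, 3.14].

## Interface

Orientations are given as a rotation vector (axis times angle).
In Python, from workcell import bot gives the robot as it stands.
- The arm moves only by the tool jog_arm, never from a script. Its argument "motion" is a list of rows, each a list of 5 numbers: the opening, from -1 (shut) to 1 (fully open), then the shift along the tool's x, y, z in mm, then the turn about the tool's z in degrees. In form: [[claw, x, y, z, twist], ...]. A call has 1 to 10 rows; each row shifts and turns the commanded pose from where the row before left it, along the tool's axes as they then stand; what a row does not reach is not made up. A row lasts 1/12 s, in which the tool goes at most 41.7 mm and 7.16 degrees, less where a joint would pass 70% of its speed; a pose out of reach is approached as far as the arm can. A call with a gripper value outside its range is refused whole. The fingers move at their own pace and stop on an object; "force" is the grip in N (left out, the last holds). Time passes only in rows, so rows that do not move let the fingers close. It gives the time, the measured TCP pose, the force, the opening and the grip force at its end, in the units of the state.
- bot.read_state(): the state, without advancing time (a new reading comes with each control period).
- bot.read_camera(name): name is "side" or "top"; returns (picture, depth): 420x560x3 uint8, red, green, blue; 420x560 float32, m along the optical axis (not along the pixel's ray), 0 where there is no reading.
- bot.get_calibration(name): a dict with "vfov" (degrees; the focal length in pixels is half the picture's height over the tangent of half this angle, whatever the lens; pixels are square), "cx", "cy" (the principal point, pixels), "rvec" (rotation vector, rad) and "tvec" (3), from world to camera coordinates, as OpenCV has them. Camera axes: x right, y down, z forward; pixel columns grow to the right and rows downward; lengths in m; the calibration is good to about 2 mm. A picture is of the moment at which its call begins. get_calibration takes no time and is no camera call.
- bot.finish_job(): hands the job in; it is judged then, once.
The state is a dict: "time": time; "q": joint angles; "joint_vel": joint speeds; "joint_torque": joint torques, N m; "tool_pos": TCP position; "tcp_rot": TCP orientation; "wrist_force": force on the tool from outside, world axes, zero at the start; "torque": the same for the moment, N m; "width": opening from 0.0 (shut) to 1.0 (fully open); "grip_force": force on a finger pad.
Only numpy, scipy, OpenCV 4.12 (cv2) and the standard library are available. Lean on these libraries where they do the work, as an engineer would, in place of code of your own. Each camera call takes 0.05 s, during which the arm holds its last target. There are 200 camera calls.

## Working session

There is one attempt and no reset: what is moved stays moved. The work goes in short steps, Python scripts to look and compute and a tool call to move; the robot and the scene stay as the last step left them, time stands still between calls to the robot, and variables do not carry over. Pictures are saved under pics/ and viewed, at most 10 in all, crops included, and the job is handed in when it is done.

Besides the shell and the picture viewer there is one more tool, called by a JSON object that holds its "name" and its "arguments". jog_arm: Moves the arm, as the interface text tells. Its arguments: {"type":"object","properties":{"motion":{"type":"array"},"force":{"type":"number"}},"required":["motion"]}

```bash
mkdir -p pics
cat > h.py <<'E'
import numpy as np, cv2
from scipy.spatial.transform import Rotation as R
from workcell import bot
def cap(n,fn=None):
    p,d=bot.read_camera(n); 
    if fn: cv2.imwrite('pics/'+fn,p[:,:,::-1])
    np.savez('pics/'+n+'.npz',p=p,d=d); return p,d
def pts(n,d):
    c=bot.get_calibration(n); f=d.shape[0]/2/np.tan(np.radians(c['vfov'])/2)
    v,u=np.mgrid[:d.shape[0],:d.shape[1]]
    P=np.stack([(u-c['cx'])/f*d,(v-c['cy'])/f*d,d],-1)
    Rm=cv2.Rodrigues(np.array(c['rvec'],float))[0]
    return (P-np.array(c['tvec']).ravel())@Rm   # world
def proj(n,X):
    c=bot.get_calibration(n); f=420/2/np.tan(np.radians(c['vfov'])/2)
    Rm=cv2.Rodrigues(np.array(c['rvec'],float))[0]; p=np.atleast_2d(X)@Rm.T+np.array(c['tvec']).ravel()
    return p[:,:2]/p[:,2:]*f+[c['cx'],c['cy']]
E
python3 - <<'E'
from h import *
for n in('side','top'):
    cap(n,n+'0.png'); c=bot.get_calibration(n); Rm=cv2.Rodrigues(np.array(c['rvec'],float))[0]; print(n,c,-Rm.T@np.array(c['tvec']).ravel())
s=bot.read_state();print(s); print(R.from_rotvec(s['tcp_rot']).as_matrix())
E
```

```text
side {'vfov': 42.29922885913952, 'cx': 272.83974486203385, 'cy': 209.76442769150395, 'rvec': array([ 2.00126248, -0.1548541 ,  0.12508009]), 'tvec': array([-0.54086923,  0.18685822,  1.38975244])} [ 0.32374749 -1.25298067  0.76426066]
top {'vfov': 55.80995388912529, 'cx': 281.299884061676, 'cy': 216.68702472948254, 'rvec': array([ 2.00540218, -2.18641293,  0.25097562]), 'tvec': array([0.05866387, 0.56763924, 1.22029393])} [0.27083289 0.02610389 1.3193715 ]
{'time': 0.1, 'q': array([-1.17691992e+00,  2.64707467e-01,  1.60521221e+00,  3.42923161e-05,
        1.27367010e+00, -3.69006875e-02]), 'joint_vel': array([-0.00032975,  0.00028207, -0.00266864,  0.00029708, -0.00047547,
        0.0003109 ]), 'joint_torque': array([-6.59807756e-05, -5.16706860e+01, -3.68590164e+01, -1.03598973e-04,
        6.33560034e-03, -3.56032601e-06]), 'tool_pos': array([ 0.28162863, -0.61274182,  0.23008014]), 'tcp_rot': array([-3.06707888e+00, -6.71006453e-01,  5.05971444e-04]), 'wrist_force': array([-0.14703868,  0.58665866, -0.2937889 ]), 'torque': array([ 0.0093427 ,  0.00169472, -0.02559019]), 'grip_force': 0.0, 'width': 0.9989029898526623}
[[ 9.08645774e-01  4.17567139e-01 -7.36157966e-04]
 [ 4.17567774e-01 -9.08643883e-01  1.85678195e-03]
 [ 1.06425694e-04 -1.99455291e-03 -9.99998005e-01]]
```

View pics/side0.png

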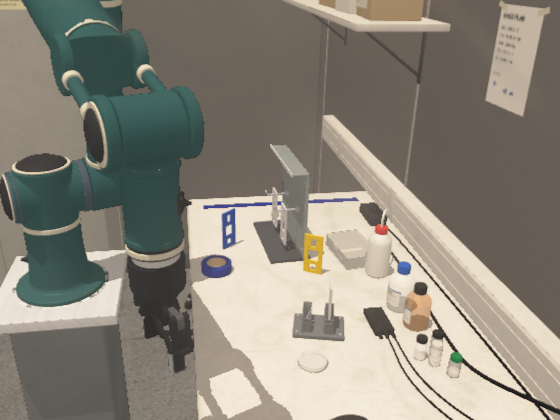

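View pics/top0.png

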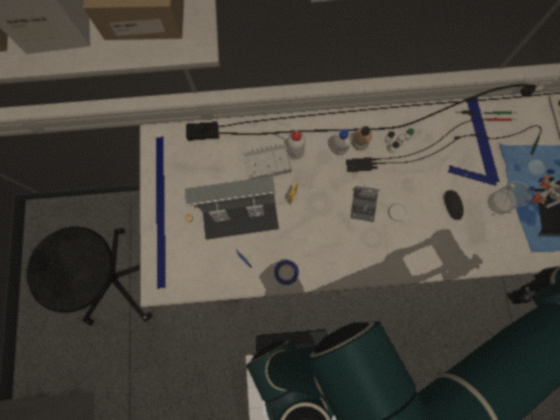

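The stand is at side (283,215) / top (235,208), with its two plates at side (276,208) and (284,222), and top (219,213) and (256,210). The rack is at side (318,322) / top (365,203). The blue and yellow plates at side (229,228) and (314,254) are decoys. I'll enlarge the stand to find the windowed plate.

Run:
```python
from h import *
S=np.load('pics/side.npz');T=np.load('pics/top.npz')
a=cv2.resize(S['p'][140:265,240:330],None,fx=4.4,fy=4.4,interpolation=cv2.INTER_CUBIC)
b=cv2.resize(T['p'][175:240,185:285],None,fx=4,fy=4,interpolation=cv2.INTER_CUBIC)
c=cv2.resize(S['p'][280:345,280:360],None,fx=4,fy=4,interpolation=cv2.INTER_CUBIC)
im=np.zeros((560,800,3),np.uint8); im[:a.shape[0],:a.shape[1]]=a; im[:260,400:800]=b; im[270:270+260,400:720]=c
cv2.imwrite('pics/crop1.png',im[:,:,::-1])
Pt=pts('top',T['d']);Ps=pts('side',S['d'])
for n,P,L in(('top',Pt,[(219,213),(218,217),(256,210),(256,212),(365,203),(355,212),(372,190),(375,215),(352,217),(397,212),(286,271),(190,217),(235,195),(205,235),(279,230),(293,193)]),('side',Ps,[(276,195),(275,205),(284,215),(284,225),(318,328),(295,330),(343,332),(330,305)])):
  for u,v in L: print(n,u,v,P[v,u].round(3))
```

```text
top 219 213 [0.589 0.204 0.11 ]
top 218 217 [0.57  0.204 0.135]
top 256 210 [0.59  0.088 0.104]
top 256 212 [0.577 0.087 0.129]
top 365 203 [ 0.606 -0.279  0.016]
top 355 212 [ 0.579 -0.242  0.01 ]
top 372 190 [ 0.627 -0.29   0.092]
top 375 215 [ 0.564 -0.31   0.003]
top 352 217 [ 0.563 -0.23   0.008]
top 397 212 [ 0.566 -0.384  0.012]
top 286 271 [ 0.401  0.009 -0.001]
top 190 217 [0.608 0.316 0.019]
top 235 195 [0.598 0.135 0.259]
top 205 235 [0.542 0.269 0.015]
top 279 230 [0.54  0.02  0.005]
top 293 193 [ 0.642 -0.035  0.084]
side 276 195 [0.585 0.177 0.138]
side 275 205 [0.584 0.182 0.104]
side 284 215 [0.589 0.068 0.124]
side 284 225 [0.589 0.065 0.095]
side 318 328 [ 0.601 -0.294  0.015]
side 295 330 [ 0.549 -0.294  0.014]
side 343 332 [ 0.653 -0.316  0.014]
side 330 305 [ 0.621 -0.309  0.084]
```

View pics/crop1.png

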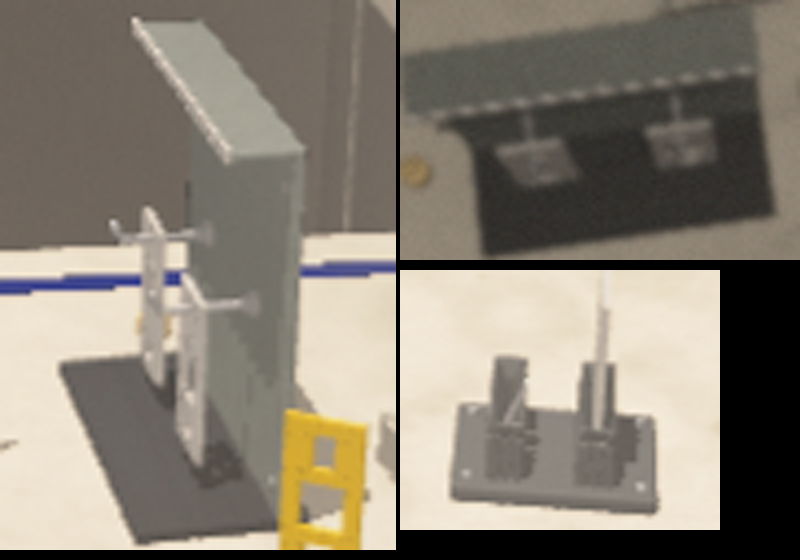

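```bash
cat > fit.py <<'E'
from h import *
S=np.load('pics/side.npz');T=np.load('pics/top.npz')
Pt=pts('top',T['d']);Ps=pts('side',S['d'])
def box(P,lo,hi): return np.all((P>lo)&(P<hi),-1)
def yaw(pts,nm):
    r=cv2.minAreaRect((pts[:,:2]*1000).astype(np.float32)); print(nm,len(pts),r)
for nm,P,I in(('top',Pt,T['p']),('side',Ps,S['p'])):
    dark=I.max(-1)<(125 if nm=='side' else 100)
    m=box(P,[.5,-.36,-.006],[.7,-.2,.025])&dark; m=cv2.morphologyEx(m.astype(np.uint8),cv2.MORPH_OPEN,np.ones((3,3)))>0
    yaw(P[m],nm+' rackbase')
    m=box(P,[.45,0,-.006],[.72,.34,.025])&(I.max(-1)<85); m=cv2.morphologyEx(m.astype(np.uint8),cv2.MORPH_OPEN,np.ones((3,3)))>0
    yaw(P[m],nm+' standfoot')
    for k,y in(('L',.2),('R',.08)):
        m=box(P,[.555,y-.045,.035],[.615,y+.045,.19])
        Q=P[m]
        for _ in range(4):
            c=np.median(Q,0); n=np.linalg.svd(Q-c)[2][2]; r=np.abs((Q-c)@n); Q=Q[r<max(.004,1.5*np.median(r))]
        n*=np.sign(n[0]); print(nm,'plate',k,len(Q),'c',c.round(4),'n',n.round(3),'min',np.percentile(Q,2,0).round(3),'max',np.percentile(Q,98,0).round(3))
m=box(Ps,[.6,.03,.06],[.72,.3,.24])&~box(Ps,[.5,0,0],[.615,.3,.3]); Q=Ps[m]
m=box(Ps,[.62,.02,.18],[.72,.26,.235]);Q=Ps[m]; print('board',len(Q),np.percentile(Q,[5,50,95],axis=0).round(3))
# rectified plate views
out=[]
for cam,I in(('side',S['p']),('top',T['p'])):
  for y0 in(.2,.08):
    yy,zz=np.meshgrid(np.linspace(y0+.05,y0-.05,160),np.linspace(.19,.03,256))
    uv=proj(cam,np.stack([.588-0.12*(yy-y0)*-1*1+0*yy,yy,zz],-1).reshape(-1,3)).reshape(256,160,2).astype(np.float32)
    out.append(cv2.remap(I,uv[...,0],uv[...,1],cv2.INTER_CUBIC))
cv2.imwrite('pics/rect.png',cv2.resize(np.hstack(out)[:,:,::-1],None,fx=1.2,fy=1.8))
E
python3 fit.py
```

```text
top rackbase 375 ((606.363525390625, -274.9742126464844), (78.55874633789062, 112.32142639160156), 74.67078399658203)
top standfoot 1621 ((584.311279296875, 148.7200164794922), (95.14502716064453, 246.42015075683594), 3.281989097595215)
top plate L 146 c [0.5852 0.2029 0.1049] n [ 0.998  0.065 -0.011] min [0.582 0.181 0.038] max [0.589 0.229 0.146]
top plate R 131 c [0.5905 0.0879 0.1058] n [ 0.997  0.071 -0.002] min [0.588 0.066 0.038] max [0.594 0.114 0.148]
side rackbase 215 ((611.43701171875, -285.89874267578125), (77.41116333007812, 86.89893341064453), 76.05308532714844)
side standfoot 18 ((607.4988403320312, 154.50692749023438), (11.500307083129883, 105.72010040283203), 11.995713233947754)
side plate L 163 c [0.5831 0.1963 0.0978] n [0.996 0.084 0.002] min [0.58  0.174 0.038] max [0.588 0.226 0.146]
side plate R 209 c [0.5886 0.0831 0.0935] n [0.997 0.078 0.007] min [0.585 0.06  0.038] max [0.593 0.114 0.145]
board 307 [[0.624 0.024 0.182]
 [0.633 0.075 0.2  ]
 [0.641 0.216 0.23 ]]
```

View pics/rect.png

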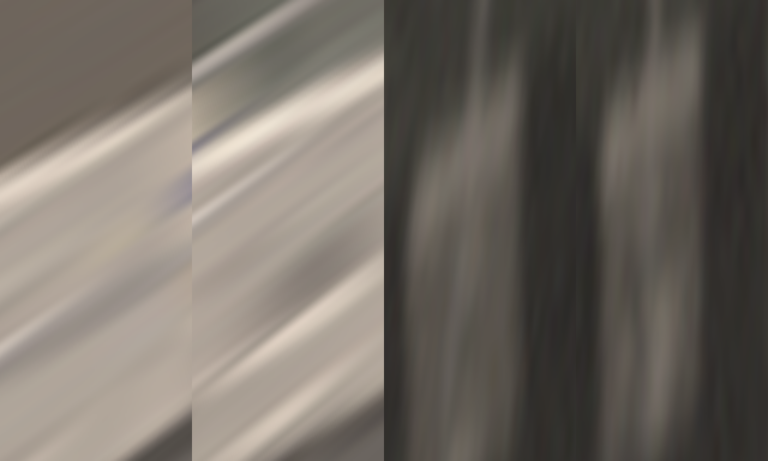

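```bash
cat > f2.py <<'E'
from fit import *
print('---')
out=[]
n=np.array([.997,.072,0]); t=np.array([-.072,.997,0])
for k,c in(('L',[.585,.204,0]),('R',[.590,.090,0])):
  c=np.array(c)
  for cam,P,I in(('side',Ps,S['p']),('top',Pt,T['p'])):
    # fraction of ray hits lying well behind the plate, mapped by crossing of front plane
    cc=bot.get_calibration(cam);Rm=cv2.Rodrigues(np.array(cc['rvec'],float))[0];C=-Rm.T@np.array(cc['tvec']).ravel()
    D=P-C; s=((c-n*.0025-C)@n)/(D@n); X=C+D*s[...,None]; a=(X-c)@t; z=X[...,2]
    beh=(P-c)@n
    ok=(np.abs(a)<.04)&(z>.015)&(z<.175)
    print(k,cam,'rows z, cols a from +30 to -30: mean mm behind')
    for z0 in np.arange(.160,.02,-.01):
        print(f'{z0:.3f}',[ (lambda m: int(1000*np.mean(beh[m])) if m.any() else None)(ok&(abs(z-z0)<.005)&(abs(a-a0)<.004)) for a0 in np.arange(.032,-.033,-.008)])
for cam,I,b in(('side',S['p'],(180,245,255,300)),('top',T['p'],(195,235,200,275))):
    out.append(cv2.resize(I[b[0]:b[1],b[2]:b[3]],(400,560),interpolation=cv2.INTER_LANCZOS4))
im=np.hstack(out); im=cv2.convertScaleAbs(im,alpha=1.2); cv2.imwrite('pics/crop2.png',im[:,:,::-1])
E
python3 f2.py | sed -n '/---/,$p'
```

```text
---
L side rows z, cols a from +30 to -30: mean mm behind
0.160 [290, 295, None, 301, 306, None, 313, 320, None]
0.150 [287, 298, None, 146, 103, None, 1, 160, 0]
0.140 [289, -3, None, -2, None, -2, -3, None, -1]
0.130 [290, -2, -3, -4, None, -2, -2, None, -1]
0.120 [87, None, -4, -3, None, -2, -2, None, 0]
0.110 [57, None, -2, -2, None, -2, -3, None, 0]
0.100 [50, None, -3, -3, None, -2, -2, -15, -6]
0.090 [45, None, -1, -2, -32, -29, None, -27, -15]
0.080 [39, None, -2, None, -2, -2, None, -3, 0]
0.070 [33, None, -1, None, -2, -2, None, -3, 0]
0.060 [None, 19, -2, None, -2, -2, None, -3, 0]
0.050 [None, 17, -2, None, 0, -3, -1, -3, None]
0.040 [None, 15, -2, None, -1, None, -2, -2, None]
0.030 [None, 5, 2, None, 4, None, 3, 6, None]
0.020 [None, 0, None, 2, 2, None, 1, 1, None]
L top rows z, cols a from +30 to -30: mean mm behind
0.160 [37, 2, 2, 1, 3, 1, 2, 2, 38]
0.150 [34, 11, 0, 0, 0, 0, 0, 10, 36]
0.140 [33, 11, 0, 1, 0, 0, 0, 0, 32]
0.130 [29, 14, -1, -1, -5, 1, -1, 14, 30]
0.120 [25, 0, 0, -3, 0, 0, 0, 1, 25]
0.110 [22, 12, 0, 0, -3, 0, 0, 7, 26]
0.100 [20, 7, 0, -10, 0, 0, 
[... 1268 characters left out ...]
 [27, 13, 0, 0, -7, 0, 0, 0, 27]
0.110 [23, 11, 0, 12, 0, 7, 0, 12, 23]
0.100 [19, 0, 0, 4, 5, 14, None, 6, 19]
0.090 [None, 6, 0, 4, -7, 2, 0, 5, None]
0.080 [16, 7, 0, 1, -11, 2, 0, 1, 16]
0.070 [13, 5, 0, -5, None, 0, 0, 13, 12]
0.060 [8, 1, 0, 0, -10, 1, None, 5, 8]
0.050 [6, 4, 0, -26, -13, 0, 0, 1, None]
0.040 [5, 3, 1, 4, 3, 0, 4, 3, 5]
0.030 [1, 0, 1, 1, 3, 3, 0, 3, 1]
0.020 [-1, 0, -1, None, 0, -1, 0, 0, -1]f2.py:10: RuntimeWarning: divide by zero encountered in divide
  D=P-C; s=((c-n*.0025-C)@n)/(D@n); X=C+D*s[...,None]; a=(X-c)@t; z=X[...,2]
f2.py:10: RuntimeWarning: invalid value encountered in multiply
  D=P-C; s=((c-n*.0025-C)@n)/(D@n); X=C+D*s[...,None]; a=(X-c)@t; z=X[...,2]
```

View pics/crop2.png

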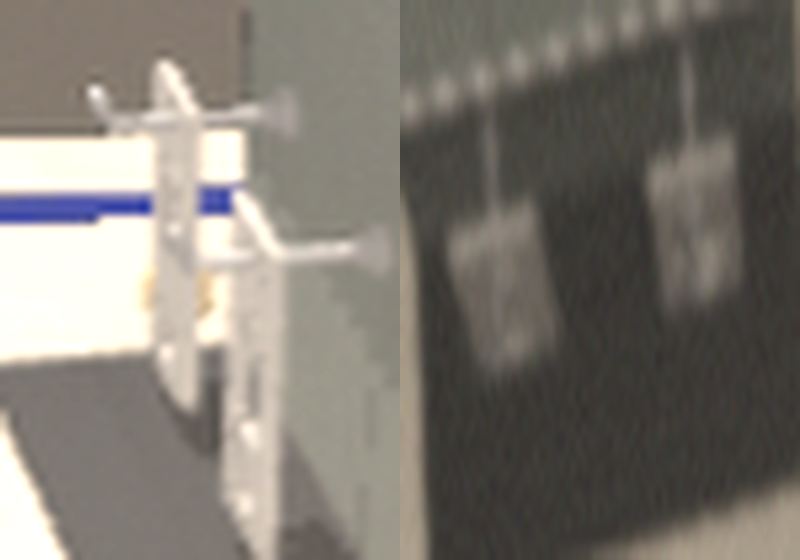

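The depth map shows rays passing through the near plate at z 0.08–0.10 and landing 20–40 mm behind it, while the far plate is solid there. The crop also shows a dark window at (252,375). So the target is the right-peg plate, at about (0.592, 0.090), and the left plate is the plain one.

Jogging has no tilt axis, so I need free space to see how the arm tilts at its reach limit. Next I'll check the obstacles and refine the rack position.

```bash
cat > f3.py <<'E'
from fit import *
print('---')
V=np.vstack([Pt[T['d']>0],Ps[S['d']>0]])
for y0 in np.arange(-.6,.41,.1):
    print(round(y0,1),[(lambda m:(round(float(V[m][:,0].min()),2) if m.sum()>5 else None))((abs(V[:,1]-y0)<.05)&(V[:,2]>z0)&(V[:,2]<z0+.1)&(V[:,0]>.5)) for z0 in np.arange(.1,1,.1)])
def plane(Q):
    for _ in range(5):
        c=np.median(Q,0); n=np.linalg.svd(Q-c)[2][2]; r=np.abs((Q-c)@n); Q=Q[r<max(.003,1.5*np.median(r))]
    return len(Q),c.round(4),(n*np.sign(n[0])).round(3),np.percentile(Q,2,0).round(3),np.percentile(Q,98,0).round(3)
for nm,P in(('top',Pt),('side',Ps)):
    print(nm,'rear plate',plane(P[box(P,[.59,-.34,.06],[.68,-.24,.15])]))
    Q=P[box(P,[.53,-.34,.03],[.605,-.22,.08])]; print(nm,'front slot body',len(Q),plane(Q))
for nm,P in(('top',Pt),('side',Ps)):
    Q=P[box(P,[.53,-.36,.003],[.69,-.20,.011+.009])]; 
    Q=Q[Q[:,2]>.007] ; yaw(Q,nm+' base by height'); print(np.median(Q[:,2]))
    Q=P[box(P,[.5,-.02,.22],[.7,.34,.30])]; yaw(Q,nm+' ledge top'); print(np.percentile(Q,[2,98],axis=0))
    Q=P[box(P,[.5,-.45,.006],[.62,-.355,.03])]; print('petri',Q.mean(0),len(Q)); Q=P[box(P,[.33,-.06,.008],[.48,.07,.05])]; print('tape',Q.min(0),Q.max(0))
E
python3 f3.py | sed -n '/---/,$p'
```

```text
---
-0.6 [0.97, 1.02, 1.02, 1.02, None, None, None, None, None]
-0.5 [0.97, 1.01, 1.02, 1.02, None, None, None, None, None]
-0.4 [0.97, 1.01, 1.01, 1.02, 1.02, None, None, None, None]
-0.3 [0.62, 1.01, 1.01, 1.02, 1.02, 1.01, 1.02, None, None]
-0.2 [0.8, 1.01, 1.01, 1.01, 1.01, 1.01, 1.02, None, None]
-0.1 [0.66, 1.02, 1.01, 1.01, 1.01, 1.01, None, None, None]
-0.0 [0.62, 0.59, 1.01, 1.01, 1.01, 1.02, None, None, None]
0.1 [0.56, 0.59, 1.01, 1.01, 1.01, 0.77, None, None, None]
0.2 [0.56, 0.58, 1.01, 0.97, 0.87, 0.77, 0.83, None, None]
0.3 [0.62, 0.58, 1.01, 0.95, 0.84, 0.76, 0.83, None, None]
0.4 [0.96, 1.01, 1.01, 1.01, 1.01, 0.76, 0.81, None, None]
top rear plate (115, array([ 0.6268, -0.2827,  0.0989]), array([ 0.968, -0.252, -0.015]), array([ 0.62 , -0.307,  0.061]), array([ 0.633, -0.259,  0.127]))
top front slot body 143 (49, array([ 0.5793, -0.2727,  0.0468]), array([ 0.588, -0.181, -0.789]), array([ 0.563, -0.302,  0.037]), array([ 0.595, -0.238,  0.056]))
side rear plate (103, array([ 0.6215, -0.3071,  0.1004]), array([ 0.982, -0.186, -0.037]), array([ 0.617, -0.313,  0.062]
[... 422 characters left out ...]
, 249.5813446044922), 3.5376136302948)
[[0.58406288 0.02976765 0.25618299]
 [0.6390583  0.26872562 0.26539354]]
petri [ 0.56525357 -0.38921689  0.01430215] 291
tape [ 0.3337693  -0.04742429  0.00802516] [0.47853849 0.06660119 0.03310825]
side base by height 886 ((598.3421020507812, -302.2899169921875), (129.89239501953125, 114.12539672851562), 74.294921875)
0.013612142669854738
side ledge top 706 ((610.1888427734375, 147.99057006835938), (52.00950241088867, 260.1610107421875), 3.7799465656280518)
[[0.5814819  0.02229797 0.22269241]
 [0.6406943  0.26454325 0.26452441]]
petri [ 0.5643017  -0.39385614  0.01457766] 554
tape [ 0.35473126 -0.04017414  0.00804809] [0.43300428 0.04845582 0.0316398 ]
```

{"name": "jog_arm", "arguments": {"motion": [[1, 0, 0, -40, 0], [1, 0, 0, -40, 0], [1, 0, 0, -40, 0], [1, 0, 0, -40, 0], [1, 0, 0, -40, 0], [1, 0, 0, -40, 0], [1, 0, 0, -40, 0], [1, 0, 0, -40, 0]]}}

```text
time: 0.77
tool_pos: [0.2817, -0.6128, 0.5528]
tcp_rot: [-3.068, -0.671, 0.0]
wrist_force: [0.1, -1.4, -0.2]
width: 1.002
grip_force: 0.0
```

```bash
cat > f4.py <<'E'
from h import *
s=bot.read_state(); print(s['q'].round(4),s['tool_pos'].round(4),s['time'])
S=np.load('pics/side.npz');T=np.load('pics/top.npz')
V=np.vstack([pts('top',T['d'])[T['d']>0],pts('side',S['d'])[S['d']>0]])
m=(V[:,0]>.7)&(V[:,0]<.98)&(V[:,2]>.42)&(V[:,2]<1)
Q=V[m]; print(np.percentile(Q,[1,50,99],axis=0).round(3))
print('shelf y min',np.percentile(Q[Q[:,2]>.55][:,1],[0,1,5]), np.percentile(Q[Q[:,2]>.55][:,2],[0,1,50]))
E
python3 f4.py
```

```text
[-1.1769  0.255   1.0392  0.      1.848  -0.0369] [ 0.2817 -0.6128  0.5528] 0.7667
[[0.728 0.114 0.438]
 [0.823 0.337 0.622]
 [0.96  1.451 0.744]]
shelf y min [0.10607357 0.1135622  0.12461734] [0.5500599  0.56718095 0.6229268 ]
```

{"name": "jog_arm", "arguments": {"motion": [[1, 0, 0, -40, 7.05], [1, 0, 0, -40, 7.05], [1, 0, 0, -40, 7.05], [1, 22, -35, 0, 0], [1, 22, -35, 0, 0], [1, 22, -35, 0, 0], [1, 22, -35, 0, 0], [1, 22, -35, 0, 0], [1, 22, -35, 0, 0], [1, 22, -35, 0, 0]]}}

```text
time: 1.6
tool_pos: [0.421, -0.3575, 0.6708]
tcp_rot: [-3.14, -0.096, 0.001]
wrist_force: [0.5, -0.0, -0.5]
width: 0.999
grip_force: 0.0
```

{"name": "jog_arm", "arguments": {"motion": [[1, 22, -35, 0, 0], [1, 22, -35, 0, 0], [1, 22, -35, 0, 0], [1, 22, -35, 0, 0], [1, 22, -35, 0, 0], [1, 22, -35, 0, 0], [1, 22, -35, 0, 0], [1, 22, -35, 0, 0], [1, 22, -35, 0, 0], [1, 22, -35, 0, 0]]}}

```text
time: 2.43
tool_pos: [0.619, 0.0056, 0.6709]
tcp_rot: [3.14, 0.097, -0.001]
wrist_force: [1.0, -1.2, 0.2]
width: 1.0
grip_force: 0.0
```

```bash
python3 f4.py | head -1
```

```text
[-3.1100e-02  2.3790e-01  8.3490e-01 -1.0000e-04  2.0694e+00  1.4779e+00] [0.619  0.0056 0.6709] 2.4333
```

{"name": "jog_arm", "arguments": {"motion": [[1, 5, 0, -20, 0], [1, 5, 0, -20, 0], [1, 5, 0, -20, 0], [1, 5, 0, -20, 0], [1, 5, 0, -20, 0], [1, 5, 0, -20, 0], [1, 5, 0, -20, 0]]}}

```text
time: 3.02
tool_pos: [0.6273, 0.0055, 0.7706]
tcp_rot: [3.14, 0.097, 0.036]
wrist_force: [-0.0, 0.2, -0.0]
width: 1.0
grip_force: 0.0
```

```bash
python3 f4.py | head -1
```

```text
[-3.1600e-02  4.5410e-01  3.1380e-01  1.5000e-03  2.3510e+00  1.4786e+00] [0.6273 0.0055 0.7706] 3.0167
```

{"name": "jog_arm", "arguments": {"motion": [[1, 35, 0, 0, 0], [1, 35, 0, 0, 0], [1, 35, 0, 0, 0], [1, 35, 0, 0, 0], [1, 35, 0, 0, 0]]}}

```text
time: 3.43
tool_pos: [0.7367, 0.0152, 0.7052]
tcp_rot: [3.135, 0.096, 0.149]
wrist_force: [0.6, -0.6, 0.6]
width: 1.003
grip_force: 0.0
```

```bash
python3 f4.py | head -1
```

```text
[-0.0143  0.5568  0.3113  0.0032  2.1789  1.4969] [0.7367 0.0152 0.7052] 3.4333
```

{"name": "jog_arm", "arguments": {"motion": [[1, 15, 0, -38, 0], [1, 15, 0, -38, 0], [1, 15, 0, -38, 0], [1, 15, 0, -38, 0], [1, 15, 0, -38, 0], [1, 15, 0, -38, 0]]}}

```text
time: 3.93
tool_pos: [0.6759, 0.0174, 0.7938]
tcp_rot: [3.118, 0.096, 0.351]
wrist_force: [0.1, 0.5, 0.3]
width: 0.998
grip_force: 0.0
```

```bash
python3 f4.py | head -1
```

```text
[-0.0149  0.432   0.3109  0.009   2.1749  1.5003] [0.6759 0.0174 0.7938] 3.9333
```

{"name": "jog_arm", "arguments": {"motion": [[1, 25, 0, -33, 0], [1, 25, 0, -33, 0], [1, 25, 0, -33, 0], [1, 25, 0, -33, 0], [1, 25, 0, -33, 0], [1, 25, 0, -33, 0], [1, 25, 0, -33, 0], [1, 25, 0, -33, 0], [1, 25, 0, -33, 0], [1, 25, 0, -33, 0]]}}

```text
time: 4.77
tool_pos: [0.6389, 0.0244, 0.8892]
tcp_rot: [3.054, 0.095, 0.718]
wrist_force: [-0.3, 0.1, -0.6]
width: 1.003
grip_force: 0.0
```

```bash
python3 f4.py | head -1
```

```text
[-0.0092  0.3066  0.3116  0.0175  2.0618  1.5114] [0.6389 0.0244 0.8892] 4.7667
```

{"name": "jog_arm", "arguments": {"motion": [[1, 31, 0, -27, 0], [1, 31, 0, -27, 0], [1, 31, 0, -27, 0], [1, 31, 0, -27, 0], [1, 31, 0, -27, 0], [1, 31, 0, -27, 0]]}}

```text
time: 5.27
tool_pos: [0.6352, 0.0291, 0.9402]
tcp_rot: [2.991, 0.094, 0.951]
wrist_force: [-0.1, 0.4, -0.1]
width: 0.998
grip_force: 0.0
```

```bash
cat > st.py <<'E'
from h import *
s=bot.read_state(); M=R.from_rotvec(s['tcp_rot']).as_matrix()
print(s['time'],s['q'].round(3),s['tool_pos'].round(4),'w',s['width'].round(3),s['grip_force'],'F',s['wrist_force'].round(1))
print('tilt',np.degrees(np.arccos(-M[2,2])).round(2),'z az',np.degrees(np.arctan2(M[1,2],M[0,2])).round(2),'y yaw+90',np.degrees(np.arctan2(M[1,1],M[0,1])).round(2)+90,'y elev',np.degrees(np.arcsin(M[2,1])).round(2)); print(M.round(4).tolist(),'grasp pt',(s['tool_pos']-.019*M[:,2]).round(4))
def tool(d): return (M.T@np.array(d)*1000).round(1)
E
python3 st.py
```

```text
Traceback (most recent call last):
  File "st.py", line 3, in <module>
    print(s['time'],s['q'].round(3),s['tool_pos'].round(4),'w',s['width'].round(3),s['grip_force'],'F',s['wrist_force'].round(1))
                                                               ^^^^^^^^^^^^^^^^
AttributeError: 'float' object has no attribute 'round'
```

{"name": "jog_arm", "arguments": {"motion": [[1, 33, 0, -25, 0], [1, 33, 0, -25, 0]]}}

```text
time: 5.43
tool_pos: [0.6329, 0.0304, 0.9593]
tcp_rot: [2.964, 0.093, 1.033]
wrist_force: [0.6, 0.1, -0.2]
width: 0.998
grip_force: 0.0
```

```bash
sed -i "s/s\['width'\].round(3),/round(s['width'],3),/" st.py; python3 st.py
```

```text
5.4333 [-0.002  0.237  0.312  0.021  1.923  1.52 ] [0.6329 0.0304 0.9593] w 0.998 0.0 F [ 0.6  0.1 -0.2]
tilt 38.41 z az 1.71 y yaw+90 3.1899999999999977 y elev 1.17
[[0.7818, 0.0556, 0.621], [0.0563, -0.9982, 0.0186], [0.6209, 0.0204, -0.7836]] grasp pt [0.6211 0.0301 0.9742]
```

{"name": "jog_arm", "arguments": {"motion": [[1, -30, -4.4, 26.3, 0], [1, -30, -4.4, 26.3, 0], [1, -30, -4.4, 26.3, 0], [1, -30, -4.4, 26.3, 0], [1, -30, -4.4, 26.3, 0], [1, -30, -4.4, 26.3, 0], [1, -30, -4.4, 26.3, 0], [1, -30, -4.4, 26.3, 0], [1, -30, -4.4, 26.3, 0], [1, -30, -4.4, 26.3, 0]]}}

```text
time: 6.27
tool_pos: [0.5643, 0.0604, 0.5945]
tcp_rot: [2.966, 0.093, 1.031]
wrist_force: [-0.1, -0.2, -0.0]
width: 0.998
grip_force: 0.0
```

{"name": "jog_arm", "arguments": {"motion": [[1, -30, -4.4, 26.3, 0], [1, -30, -4.4, 26.3, 0], [1, -30, -4.4, 26.3, 0], [1, -30, -4.4, 26.3, 0], [1, -30, -4.4, 26.3, 0], [1, -30, -4.4, 26.3, 0], [1, -30, -4.4, 26.3, 0], [1, -30, -4.4, 26.3, 0], [1, 0, 0, 0, 0]]}}

```text
time: 7.02
tool_pos: [0.4952, 0.0846, 0.2637]
tcp_rot: [2.976, 0.095, 0.99]
wrist_force: [-2.9, -1.2, -3.9]
width: 0.995
grip_force: 0.0
```

```bash
cat >> st.py <<'E'
import sys
if len(sys.argv)>3: print('to target',tool(np.array(list(map(float,sys.argv[1:4])))-s['tool_pos']))
E
python3 st.py .607 .0905 .108
python3 - <<'E'
from h import *
p,d=cap('side')
cv2.imwrite('pics/side1.png',cv2.resize(p[130:280,180:340],(800,600))[:,:,::-1] if 0 else cv2.resize(p[140:260,190:350],(800,600),interpolation=cv2.INTER_CUBIC)[:,:,::-1])
E
```

```text
7.0167 [ 0.186 -0.503  2.355 -0.156  0.66   1.785] [0.4952 0.0846 0.2637] w 0.995 0.0 F [-2.9 -1.2 -3.9]
tilt 36.77 z az 1.48 y yaw+90 3.219999999999999 y elev 1.31
[[0.7992, 0.0562, 0.5985], [0.0587, -0.9982, 0.0154], [0.5982, 0.0228, -0.801]] grasp pt [0.4838 0.0843 0.2789]
to target [ -3.5  -3.1 191.7]
```

View pics/side1.png

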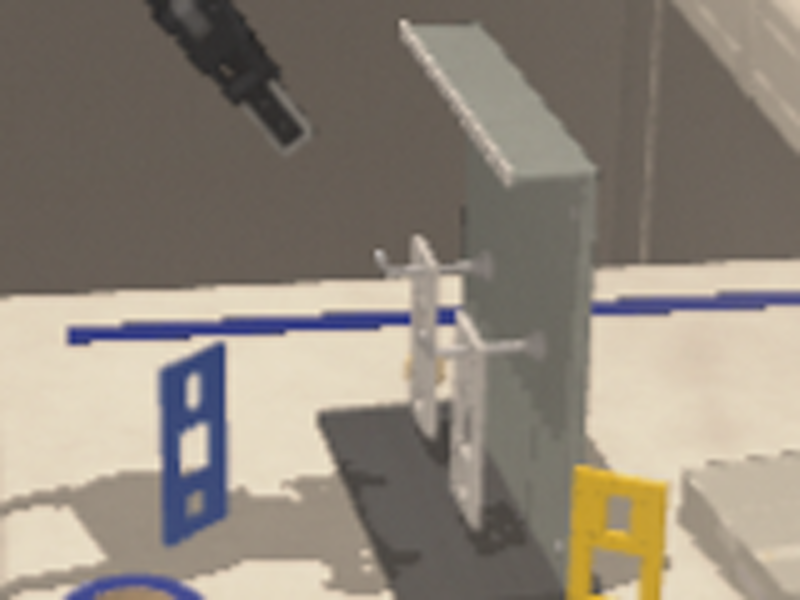

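The view shows the gripper at crop (270,110), tilted and well clear of the ledge. The near plate at (468,420) shows its window. Approaching along the tool axis.

{"name": "jog_arm", "arguments": {"motion": [[1, -1, -1, 35, 0], [1, -1, -1, 35, 0], [1, -1, -1, 35, 0], [1, 0, 0, 25, 0], [1, 0, 0, 0, 0], [1, 0, 0, 0, 0]]}}

```text
time: 7.57
tool_pos: [0.5866, 0.0913, 0.181]
tcp_rot: [2.964, 0.092, 1.034]
wrist_force: [-0.5, 0.3, 1.1]
width: 1.002
grip_force: 0.0
```

```bash
python3 st.py .607 .0905 .108
```

```text
7.5667 [ 0.159 -0.198  2.325 -0.233  0.356  1.859] [0.5866 0.0913 0.181 ] w 1.002 0.0 F [-0.5  0.3  1.1]
tilt 38.44 z az 1.71 y yaw+90 3.1500000000000057 y elev 1.14
[[0.7815, 0.055, 0.6214], [0.0555, -0.9983, 0.0186], [0.6214, 0.0199, -0.7833]] grasp pt [0.5748 0.0909 0.1959]
to target [-29.5   0.4  69.8]
```

{"name": "jog_arm", "arguments": {"motion": [[1, -15, 0, 0, 0], [1, -14.5, 0, 5, 0], [1, 0, 0, 20, 0], [1, 0, 0, 20, 0], [1, 0, 0, 15, 0], [1, 0, 0, 10, 0], [1, 0, 0, 0, 0]]}}

```text
time: 8.15
tool_pos: [0.6068, 0.091, 0.1082]
tcp_rot: [2.963, 0.092, 1.037]
wrist_force: [-1.2, 0.4, -0.2]
width: 1.001
grip_force: 0.0
```

```bash
python3 st.py .607 .0905 .108
python3 - <<'E'
from h import *
p,d=cap('side'); q,e=cap('top')
im=np.hstack([cv2.resize(p[150:250,220:320],(400,400),interpolation=cv2.INTER_CUBIC),cv2.resize(q[170:250,200:280],(400,400),interpolation=cv2.INTER_CUBIC)])
cv2.imwrite('pics/g1.png',im[:,:,::-1])
E
```

```text
8.15 [ 0.151 -0.036  2.348 -0.441  0.177  2.068] [0.6068 0.091  0.1082] w 1.001 0.0 F [-1.2  0.4 -0.2]
tilt 38.55 z az 1.72 y yaw+90 3.1700000000000017 y elev 1.15
[[0.7803, 0.0552, 0.6229], [0.0557, -0.9983, 0.0187], [0.6229, 0.0201, -0.7821]] grasp pt [0.5949 0.0907 0.123 ]
to target [0.  0.5 0.3]
```

View pics/g1.png

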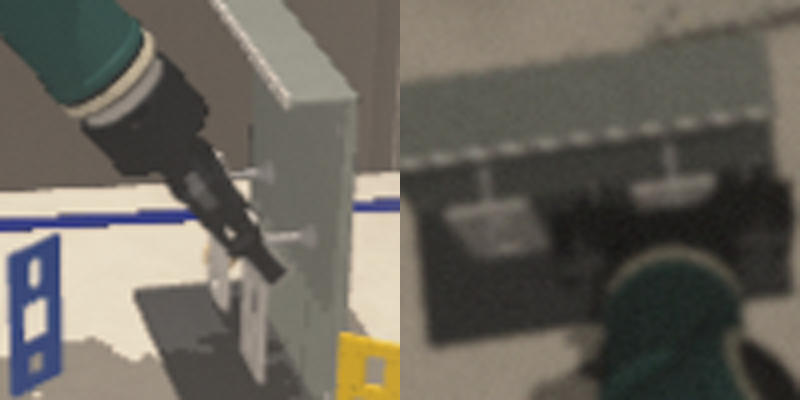

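The fingers straddle the windowed plate at crop (255,260), clear of the ledge and the plain plate. Closing.

{"name": "jog_arm", "arguments": {"motion": [[-1, 0, 0, 0, 0], [-1, 0, 0, 0, 0], [-1, 0, 0, 0, 0], [-1, 0, 0, 0, 0], [-1, 0, 0, 0, 0], [-1, 0, 0, 0, 0]], "force": 70}}

```text
time: 8.75
tool_pos: [0.6044, 0.0912, 0.1061]
tcp_rot: [2.965, 0.093, 1.033]
wrist_force: [-2.7, -0.2, 5.8]
width: 0.573
grip_force: 71.7
```

```bash
python3 st.py .607 .0905 .1225
```

```text
8.75 [ 0.151 -0.036  2.352 -0.44   0.176  2.068] [0.6044 0.0912 0.1061] w 0.573 71.66750371456146 F [-2.7 -0.2  5.8]
tilt 38.4 z az 1.79 y yaw+90 3.2099999999999937 y elev 1.12
[[0.7819, 0.0559, 0.6209], [0.0559, -0.9982, 0.0194], [0.6209, 0.0196, -0.7836]] grasp pt [0.5926 0.0908 0.121 ]
to target [ 12.2   1.2 -11.2]
```

{"name": "jog_arm", "arguments": {"motion": [[-1, 2.4, 0, -3, 0], [-1, 2.3, 0.1, -2.9, 0], [-1, 2.3, 0.1, -2.9, 0], [-1, 2.3, 0.1, -2.9, 0], [-1, 0, 0, 0, 0], [-1, 0, 0, 0, 0], [-1, 0, 0, 0, 0]]}}

```text
time: 9.33
tool_pos: [0.6033, 0.0908, 0.1193]
tcp_rot: [2.966, 0.093, 1.028]
wrist_force: [-0.2, 0.3, -0.0]
width: 0.565
grip_force: 72.0
```

```bash
python3 st.py .607 .0905 .1225
python3 - <<'E'
from h import *
p,d=cap('side'); q,e=cap('top')
im=np.hstack([cv2.resize(p[180:250,240:310],(400,400),interpolation=cv2.INTER_CUBIC),cv2.resize(q[190:240,220:270],(400,400),interpolation=cv2.INTER_CUBIC)])
cv2.imwrite('pics/g2.png',im[:,:,::-1])
P=pts('side',d)
m=np.all((P>[.57,.03,.02])&(P<[.61,.125,.08]),-1);Q=P[m]
for _ in range(4):
    c=np.median(Q,0); n=np.linalg.svd(Q-c)[2][2]; r=np.abs((Q-c)@n); Q=Q[r<max(.003,1.5*np.median(r))]
print(len(Q),c.round(4),n.round(3),np.percentile(Q,[0,2,98],axis=0).round(3).tolist())
E
```

```text
9.3333 [ 0.151 -0.062  2.343 -0.366  0.21   1.992] [0.6033 0.0908 0.1193] w 0.565 71.97417218238115 F [-0.2  0.3 -0. ]
tilt 38.22 z az 1.72 y yaw+90 3.180000000000007 y elev 1.15
[[0.7839, 0.0554, 0.6184], [0.0559, -0.9983, 0.0185], [0.6183, 0.0201, -0.7857]] grasp pt [0.5916 0.0904 0.1342]
to target [ 4.9  0.5 -0.2]
59 [0.588  0.0819 0.0596] [0.996 0.091 0.002] [[0.585, 0.059, 0.044], [0.585, 0.062, 0.045], [0.593, 0.109, 0.077]]
```

View pics/g2.png

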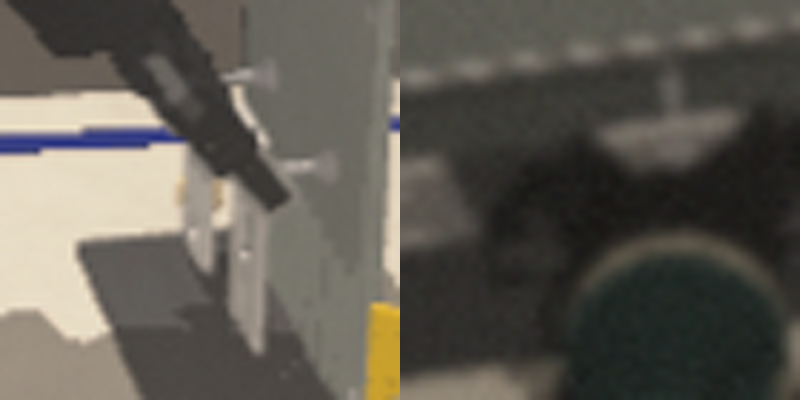

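{"name": "jog_arm", "arguments": {"motion": [[-1, 0.7, 0, -0.9, 0], [-1, -2.3, 0, -1.8, 0], [-1, -5.1, 0, -4.0, 0], [-1, -5.1, 0, -4.0, 0], [-1, -5.1, 0, -4.0, 0], [-1, -5.1, 0.1, -4.0, 0], [-1, 0, 0, 0, 0], [-1, 0, 0, 0, 0]]}}

```text
time: 10.1
tool_pos: [0.574, 0.0892, 0.1205]
tcp_rot: [2.966, 0.093, 1.029]
wrist_force: [0.2, 0.2, -0.1]
width: 0.566
grip_force: 72.0
```

```bash
python3 st.py
```

```text
10.1 [ 0.159 -0.126  2.398 -0.369  0.221  2.001] [0.574  0.0892 0.1205] w 0.566 72.01571132987738 F [ 0.2  0.2 -0.1]
tilt 38.24 z az 1.74 y yaw+90 3.1899999999999977 y elev 1.15
[[0.7836, 0.0557, 0.6187], [0.0561, -0.9982, 0.0188], [0.6187, 0.02, -0.7854]] grasp pt [0.5623 0.0888 0.1355]
```

{"name": "jog_arm", "arguments": {"motion": [[-1, -5.1, 0.1, -4.0, 0], [-1, -5.1, 0, -4.0, 0], [-1, -5.1, 0.1, -4.0, 0], [-1, -10.2, 0, -8.1, 0], [-1, -15.6, 0, -12.3, 0], [-1, -15.6, 0, -12.3, 0], [-1, 0, 0, 0, 0], [-1, 0, 0, 0, 0]]}}

```text
time: 10.77
tool_pos: [0.5014, 0.0849, 0.1202]
tcp_rot: [2.966, 0.093, 1.029]
wrist_force: [0.5, -0.4, -0.4]
width: 0.569
grip_force: 72.1
```

```bash
python3 st.py
```

```text
10.7667 [ 0.183 -0.3    2.529 -0.364  0.267  2.011] [0.5014 0.0849 0.1202] w 0.569 72.08340626209974 F [ 0.5 -0.4 -0.4]
tilt 38.24 z az 1.75 y yaw+90 3.200000000000003 y elev 1.15
[[0.7837, 0.0559, 0.6187], [0.0562, -0.9982, 0.0189], [0.6186, 0.02, -0.7854]] grasp pt [0.4896 0.0846 0.1352]
```

```bash
cat >> st.py <<'E'
def plan(*D):
    for d in D:
        t=tool(d); n=int(np.ceil(np.linalg.norm(t)/40.5)); print('move',d,n,'rows of',(t/n).round(1))
E
python3 - <<'E'
from st import *
plan((-.02,-.05,.30),(-.03,-.43,.15),(-.32,-.28,.1),(-.36,-.08,.1))
E
```

```text
10.7667 [ 0.183 -0.3    2.529 -0.364  0.267  2.011] [0.5014 0.0849 0.1202] w 0.569 72.08340626209974 F [ 0.5 -0.4 -0.4]
tilt 38.24 z az 1.75 y yaw+90 3.200000000000003 y elev 1.15
[[0.7837, 0.0559, 0.6187], [0.0562, -0.9982, 0.0189], [0.6186, 0.02, -0.7854]] grasp pt [0.4896 0.0846 0.1352]
move (-0.02, -0.05, 0.3) 8 rows of [ 20.9   6.8 -31.1]
move (-0.03, -0.43, 0.15) 12 rows of [  3.8  35.9 -12. ]
move (-0.32, -0.28, 0.1) 11 rows of [-18.6  24.  -25.6]
move (-0.36, -0.08, 0.1) 10 rows of [-22.5   6.2 -30.3]
```

{"name": "jog_arm", "arguments": {"motion": [[-1, 20.9, 6.8, -31.1, 0], [-1, 20.9, 6.8, -31.1, 0], [-1, 20.9, 6.8, -31.1, 0], [-1, 20.9, 6.8, -31.1, 0], [-1, 20.9, 6.8, -31.1, 0], [-1, 20.9, 6.8, -31.1, 0], [-1, 20.9, 6.8, -31.1, 0], [-1, 20.9, 6.8, -31.1, 0], [-1, 3.8, 35.9, -12, 0], [-1, 3.8, 35.9, -12, 0]]}}

```text
time: 11.6
tool_pos: [0.479, -0.0348, 0.4511]
tcp_rot: [2.962, 0.105, 1.04]
wrist_force: [-0.0, -1.3, -0.7]
width: 0.572
grip_force: 72.5
```

{"name": "jog_arm", "arguments": {"motion": [[-1, 3.8, 35.9, -12, 0], [-1, 3.8, 35.9, -12, 0], [-1, 3.8, 35.9, -12, 0], [-1, 3.8, 35.9, -12, 0], [-1, 3.8, 35.9, -12, 0], [-1, 3.8, 35.9, -12, 0], [-1, 3.8, 35.9, -12, 0], [-1, 3.8, 35.9, -12, 0], [-1, 3.8, 35.9, -12, 0], [-1, 3.8, 35.9, -12, 0]]}}

```text
time: 12.43
tool_pos: [0.4528, -0.3981, 0.5713]
tcp_rot: [2.964, 0.091, 1.028]
wrist_force: [0.6, -0.3, -0.4]
width: 0.564
grip_force: 72.5
```

```bash
python3 st.py
```

```text
12.4333 [-1.092 -0.179  1.59   0.597  1.428  0.423] [ 0.4528 -0.3981  0.5713] w 0.564 72.47191183269024 F [ 0.6 -0.3 -0.4]
tilt 38.25 z az 1.53 y yaw+90 3.0799999999999983 y elev 1.22
[[0.7837, 0.0537, 0.6188], [0.0554, -0.9983, 0.0165], [0.6187, 0.0214, -0.7854]] grasp pt [ 0.441  -0.3984  0.5862]
```

Run:
```python
from st import *
plan((-.45,-.20,.15))
```

```text
12.4333 [-1.092 -0.179  1.59   0.597  1.428  0.423] [ 0.4528 -0.3981  0.5713] w 0.564 72.47191183269024 F [ 0.6 -0.3 -0.4]
tilt 38.25 z az 1.53 y yaw+90 3.0799999999999983 y elev 1.22
[[0.7837, 0.0537, 0.6188], [0.0554, -0.9983, 0.0165], [0.6187, 0.0214, -0.7854]] grasp pt [ 0.441  -0.3984  0.5862]
move (-0.45, -0.2, 0.15) 13 rows of [-20.8  13.7 -30.7]
```

{"name": "jog_arm", "arguments": {"motion": [[-1, -20.8, 13.7, -30.7, 0], [-1, -20.8, 13.7, -30.7, 0], [-1, -20.8, 13.7, -30.7, 0], [-1, -20.8, 13.7, -30.7, 0], [-1, -20.8, 13.7, -30.7, 0], [-1, -20.8, 13.7, -30.7, 0], [-1, -20.8, 13.7, -30.7, 0], [-1, -20.8, 13.7, -30.7, 0], [-1, -20.8, 13.7, -30.7, 0], [-1, -20.8, 13.7, -30.7, 0]]}}

```text
time: 13.27
tool_pos: [0.1056, -0.5506, 0.6863]
tcp_rot: [2.965, 0.091, 1.027]
wrist_force: [-0.0, -0.2, -0.2]
width: 0.568
grip_force: 72.5
```

Run:
```python
from st import *
plan((-.1,-.2,0),(-.02,-.18,.0),(-.02,-.1,.1),(0,-.05,.1))
```

```text
13.2667 [-1.809  0.069  1.144  0.721  2.012 -0.008] [ 0.1056 -0.5506  0.6863] w 0.568 72.50074569135904 F [-0.  -0.2 -0.2]
tilt 38.2 z az 1.52 y yaw+90 3.0900000000000034 y elev 1.23
[[0.7842, 0.0538, 0.6182], [0.0556, -0.9983, 0.0164], [0.618, 0.0216, -0.7859]] grasp pt [ 0.0938 -0.5509  0.7012]
move (-0.1, -0.2, 0) 6 rows of [-14.9  32.4 -10.8]
move (-0.02, -0.18, 0.0) 5 rows of [-5.1 35.7 -3.1]
move (-0.02, -0.1, 0.1) 4 rows of [ 10.2  25.2 -23.2]
move (0, -0.05, 0.1) 3 rows of [ 19.7  17.4 -26.5]
```

{"name": "jog_arm", "arguments": {"motion": [[-1, 2, 31, -14, 0], [-1, 2, 31, -14, 0], [-1, 2, 31, -14, 0], [-1, 2, 31, -14, 0], [-1, 2, 31, -14, 0], [-1, 2, 31, -14, 0], [-1, 2, 31, -14, 0]]}}

```text
time: 13.85
tool_pos: [0.0752, -0.74, 0.7311]
tcp_rot: [2.952, 0.063, 1.055]
wrist_force: [-1.3, -4.4, -4.3]
width: 0.572
grip_force: 73.2
```

```bash
python3 st.py
```

```text
13.85 [-1.797  0.62   0.323  0.852  2.184  0.248] [ 0.0752 -0.74    0.7311] w 0.572 73.16354233771563 F [-1.3 -4.4 -4.3]
tilt 39.31 z az 0.71 y yaw+90 2.0400000000000063 y elev 1.08
[[0.7729, 0.0356, 0.6335], [0.0395, -0.9992, 0.0079], [0.6333, 0.0189, -0.7737]] grasp pt [ 0.0632 -0.7401  0.7458]
```

Run:
```python
from st import *
plan((-.08,-.26,.13))
```

```text
13.85 [-1.797  0.62   0.323  0.852  2.184  0.248] [ 0.0752 -0.74    0.7311] w 0.572 73.16354233771563 F [-1.3 -4.4 -4.3]
tilt 39.31 z az 0.71 y yaw+90 2.0400000000000063 y elev 1.08
[[0.7729, 0.0356, 0.6335], [0.0395, -0.9992, 0.0079], [0.6333, 0.0189, -0.7737]] grasp pt [ 0.0632 -0.7401  0.7458]
move (-0.08, -0.26, 0.13) 8 rows of [  1.3  32.4 -19.2]
```

{"name": "jog_arm", "arguments": {"motion": [[-1, -1, 34, -20, 0], [-1, -1, 34, -20, 0], [-1, -1, 34, -20, 0], [-1, -1, 34, -20, 0], [-1, -1, 34, -20, 0]]}}

```text
time: 14.27
tool_pos: [0.0355, -0.791, 0.7253]
tcp_rot: [2.814, 0.022, 1.066]
wrist_force: [0.2, -0.2, -0.1]
width: 0.566
grip_force: 73.2
```

```bash
python3 st.py
```

```text
14.2667 [-1.856  0.649  0.311  0.867  2.077  0.18 ] [ 0.0355 -0.791   0.7253] w 0.566 73.15328992903233 F [ 0.2 -0.2 -0.1]
tilt 42.14 z az -10.14 y yaw+90 -1.9000000000000057 y elev 7.39
[[0.7501, -0.0328, 0.6605], [0.0606, -0.9911, -0.1181], [0.6585, 0.1287, -0.7415]] grasp pt [ 0.0229 -0.7888  0.7394]
```

```bash
cat > er.py <<'E'
from st import *
M0=np.array([[0.7839,0.0554,0.6184],[0.0559,-0.9983,0.0185],[0.6183,0.0201,-0.7857]])
def err(psi=-14.7,stand=3.6):
    Mt=R.from_euler('z',psi-stand,degrees=True).as_matrix()@M0
    print('target z',Mt[:,2].round(3),'now',M[:,2].round(3))
    e=R.from_matrix(M.T@Mt).as_rotvec(degrees=True); print('needed tool rot deg',e.round(2))
    # after twisting only: residual
    best=min(np.arange(-40,40,.1),key=lambda t:R.from_matrix((M@R.from_euler('z',t,degrees=True).as_matrix()).T@Mt).magnitude())
    M2=M@R.from_euler('z',best,degrees=True).as_matrix(); W=M2@M0.T@R.from_euler('z',stand,degrees=True).as_matrix()
    print('twist',best.round(1),'then plate up',W[:,2].round(3),'normal yaw',np.degrees(np.arctan2(W[1,0],W[0,0])).round(2))
err()
E
python3 er.py | tail -3
```

```text
target z [ 0.593 -0.177 -0.786] now [ 0.66  -0.118 -0.742]
needed tool rot deg [-3.7  -4.37 14.11]
twist 14.1 then plate up [-0.078 -0.04   0.996] normal yaw -12.11
```

{"name": "jog_arm", "arguments": {"motion": [[-1, -12, 34, -14, 0], [-1, -12, 34, -14, 0], [-1, -12, 34, -14, 0]]}}

```text
time: 14.52
tool_pos: [-0.008, -0.8345, 0.692]
tcp_rot: [2.755, -0.009, 1.074]
wrist_force: [0.6, 0.4, -1.0]
width: 0.566
grip_force: 73.1
```

```bash
python3 er.py
```

```text
14.5167 [-1.903  0.7    0.311  0.87   2.015  0.115] [-0.008  -0.8345  0.692 ] w 0.566 73.13766818493605 F [ 0.6  0.4 -1. ]
tilt 43.83 z az -14.51 y yaw+90 -4.219999999999999 y elev 9.74
[[0.7385, -0.0725, 0.6704], [0.0611, -0.9829, -0.1735], [0.6715, 0.1691, -0.7215]] grasp pt [-0.0207 -0.8312  0.7057]
target z [ 0.593 -0.177 -0.786] now [ 0.67  -0.174 -0.721]
needed tool rot deg [-0.57 -5.76 13.83]
twist 13.8 then plate up [-0.099  0.009  0.995] normal yaw -13.82
```

{"name": "jog_arm", "arguments": {"motion": [[-1, 0, 0, 0, 6.9], [-1, 0, 0, 0, 6.9], [-1, 0, 0, 0, 0]]}}

```text
time: 14.77
tool_pos: [-0.0082, -0.8347, 0.6905]
tcp_rot: [2.81, -0.355, 1.131]
wrist_force: [-0.3, -0.7, -1.1]
width: 0.563
grip_force: 73.2
```

```bash
python3 er.py; python3 - <<'E' | tail -3
from st import *
plan((.15,.18,-.02),(.35,.2,-.1),(0,.37,-.25))
E
```

```text
14.7667 [-1.903  0.702  0.311  0.871  2.016  0.36 ] [-0.0082 -0.8347  0.6905] w 0.563 73.18044003099203 F [-0.3 -0.7 -1.1]
tilt 43.82 z az -14.29 y yaw+90 -14.379999999999995 y elev -0.09
[[0.6986, -0.2484, 0.671], [-0.1803, -0.9686, -0.1709], [0.6925, -0.0016, -0.7215]] grasp pt [-0.0209 -0.8315  0.7042]
target z [ 0.593 -0.177 -0.786] now [ 0.671 -0.171 -0.721]
needed tool rot deg [-1.42 -5.63 -0.26]
twist -0.3 then plate up [-0.099  0.006  0.995] normal yaw -13.73
move (0.15, 0.18, -0.02) 6 rows of [  9.8 -35.3  14. ]
move (0.35, 0.2, -0.1) 11 rows of [ 12.7 -25.5  24.8]
move (0, 0.37, -0.25) 12 rows of [-20.  -29.8   9.8]
```

{"name": "jog_arm", "arguments": {"motion": [[-1, 9.8, -35.3, 14, 0], [-1, 9.8, -35.3, 14, 0], [-1, 9.8, -35.3, 14, 0], [-1, 9.8, -35.3, 14, 0], [-1, 9.8, -35.3, 14, 0], [-1, 9.8, -35.3, 14, 0], [-1, 12.7, -25.5, 24.8, 0], [-1, 12.7, -25.5, 24.8, 0], [-1, 12.7, -25.5, 24.8, 0], [-1, 12.7, -25.5, 24.8, 0]]}}

```text
time: 15.6
tool_pos: [0.2641, -0.5887, 0.6404]
tcp_rot: [2.804, -0.341, 1.129]
wrist_force: [0.3, -0.7, -0.1]
width: 0.571
grip_force: 73.2
```

{"name": "jog_arm", "arguments": {"motion": [[-1, 12.7, -25.5, 24.8, 0], [-1, 12.7, -25.5, 24.8, 0], [-1, 12.7, -25.5, 24.8, 0], [-1, 12.7, -25.5, 24.8, 0], [-1, 12.7, -25.5, 24.8, 0], [-1, 12.7, -25.5, 24.8, 0], [-1, 12.7, -25.5, 24.8, 0], [-1, -20, -29.8, 9.8, 0], [-1, -20, -29.8, 9.8, 0], [-1, -20, -29.8, 9.8, 0]]}}

```text
time: 16.43
tool_pos: [0.4864, -0.3685, 0.5134]
tcp_rot: [2.805, -0.34, 1.133]
wrist_force: [-0.5, 0.2, -1.3]
width: 0.57
grip_force: 73.2
```

```bash
python3 er.py; python3 - <<'E' | tail -3
from st import *
plan((0,.3,-.2),(-.1,.03,0),(-.1,.03,-.05))
E
```

```text
16.4333 [-0.948 -0.334  1.853  0.54   1.053  0.731] [ 0.4864 -0.3685  0.5134] w 0.57 73.17090790718794 F [-0.5  0.2 -1.3]
tilt 44.03 z az -14.34 y yaw+90 -13.959999999999994 y elev 0.37
[[0.6988, -0.2413, 0.6734], [-0.1691, -0.9704, -0.1722], [0.695, 0.0065, -0.719]] grasp pt [ 0.4736 -0.3653  0.5271]
target z [ 0.593 -0.177 -0.786] now [ 0.673 -0.172 -0.719]
needed tool rot deg [-1.35 -5.84  0.36]
twist 0.4 then plate up [-0.103  0.007  0.995] normal yaw -13.81
move (0, 0.3, -0.2) 9 rows of [-21.1 -32.5  10.2]
move (-0.1, 0.03, 0) 3 rows of [-25.   -1.7 -24.2]
move (-0.1, 0.03, -0.05) 3 rows of [-36.6  -1.8 -12.2]
```

{"name": "jog_arm", "arguments": {"motion": [[-1, -21.1, -32.5, 10.2, 0], [-1, -21.1, -32.5, 10.2, 0], [-1, -21.1, -32.5, 10.2, 0], [-1, -21.1, -32.5, 10.2, 0], [-1, -21.1, -32.5, 10.2, 0], [-1, -21.1, -32.5, 10.2, 0], [-1, -21.1, -32.5, 10.2, 0], [-1, -25, -1.7, -24, 0], [-1, -25, -1.7, -24, 0]]}}

```text
time: 17.18
tool_pos: [0.4198, -0.1104, 0.3569]
tcp_rot: [2.815, -0.331, 1.129]
wrist_force: [-0.6, -1.3, 0.7]
width: 0.566
grip_force: 73.2
```

```bash
python3 er.py
```

```text
17.1833 [-0.409 -0.819  2.376  0.158  0.835  1.336] [ 0.4198 -0.1104  0.3569] w 0.566 73.2254271581769 F [-0.6 -1.3  0.7]
tilt 43.74 z az -13.7 y yaw+90 -13.480000000000004 y elev 0.21
[[0.7031, -0.2332, 0.6718], [-0.166, -0.9724, -0.1638], [0.6914, 0.0036, -0.7224]] grasp pt [ 0.4071 -0.1073  0.3706]
target z [ 0.593 -0.177 -0.786] now [ 0.672 -0.164 -0.722]
needed tool rot deg [-1.79 -5.56  0.62]
twist 0.6 then plate up [-0.099  0.     0.995] normal yaw -13.51
```

{"name": "jog_arm", "arguments": {"motion": [[-1, -35, 0, 0, 0], [-1, -35, 0, 0, 0], [-1, -35, 0, 0, 0], [-1, -35, 0, 0, 0], [-1, 0, 0, 0, 0]]}}

```text
time: 17.6
tool_pos: [0.3698, -0.1062, 0.2615]
tcp_rot: [2.834, -0.345, 1.085]
wrist_force: [-0.7, 0.0, 0.3]
width: 0.566
grip_force: 73.9
```

```bash
python3 er.py
```

```text
17.6 [-0.497 -0.944  2.569  0.232  0.814  1.218] [ 0.3698 -0.1062  0.2615] w 0.566 73.88579282909632 F [-0.7  0.   0.3]
tilt 41.93 z az -13.99 y yaw+90 -13.920000000000002 y elev 0.06
[[0.7223, -0.2406, 0.6484], [-0.1783, -0.9706, -0.1615], [0.6682, 0.001, -0.744]] grasp pt [ 0.3575 -0.1031  0.2756]
target z [ 0.593 -0.177 -0.786] now [ 0.648 -0.161 -0.744]
needed tool rot deg [-1.61 -3.74  0.22]
twist 0.2 then plate up [-0.068 -0.005  0.998] normal yaw -13.65
```

{"name": "jog_arm", "arguments": {"motion": [[-1, -25, -25, -5, 0], [-1, -25, -25, -5, 0], [-1, -32, -10, -10, 0], [-1, -32, 0, -10, 0], [-1, -32, 0, -10, 0], [-1, 0, 0, 0, 0]]}}

```text
time: 18.1
tool_pos: [0.349, -0.0193, 0.2435]
tcp_rot: [2.87, -0.355, 0.955]
wrist_force: [0.2, 0.7, -0.6]
width: 0.565
grip_force: 74.0
```

```bash
python3 er.py
```

```text
18.1 [ 0.084 -0.945  2.567 -0.268  0.924  1.997] [ 0.349  -0.0193  0.2435] w 0.565 73.95465396344662 F [ 0.2  0.7 -0.6]
tilt 36.93 z az -15.76 y yaw+90 -14.430000000000007 y elev 1.0
[[0.7769, -0.2491, 0.5783], [-0.189, -0.9683, -0.1632], [0.6006, 0.0175, -0.7993]] grasp pt [ 0.338  -0.0162  0.2587]
target z [ 0.593 -0.177 -0.786] now [ 0.578 -0.163 -0.799]
needed tool rot deg [-0.54  1.27  0.46]
twist 0.5 then plate up [ 0.019 -0.013  1.   ] normal yaw -14.42
```

```bash
python3 - <<'E' | tail -1
from st import *
plan((.234,-.2555,-.0635))
E
```

```text
move (0.234, -0.2555, -0.0635) 9 rows of [21.3 20.9 25.3]
```

{"name": "jog_arm", "arguments": {"motion": [[-1, 21.3, 20.9, 25.3, 0], [-1, 21.3, 20.9, 25.3, 0], [-1, 21.3, 20.9, 25.3, 0], [-1, 21.3, 20.9, 25.3, 0], [-1, 21.3, 20.9, 25.3, 0], [-1, 21.3, 20.9, 25.3, 0], [-1, 21.3, 20.9, 25.3, 0.5], [-1, 20, 19, 23.5, 0], [-1, 0, 0, 0, 0]]}}

```text
time: 18.85
tool_pos: [0.552, -0.252, 0.1846]
tcp_rot: [2.864, -0.384, 0.948]
wrist_force: [-1.0, -0.7, -0.1]
width: 0.563
grip_force: 73.9
```

```bash
python3 er.py
cat > look.py <<'E'
from h import *
import sys
p,d=cap('side'); q,e=cap('top')
u,v=map(int,proj('side',[.58,-.275,.08])[0]); u2,v2=map(int,proj('top',[.58,-.275,.08])[0])
im=np.hstack([cv2.resize(p[v-50:v+50,u-45:u+45],(450,500),interpolation=cv2.INTER_CUBIC),cv2.resize(q[v2-30:v2+30,u2-20:u2+20],(330,500),interpolation=cv2.INTER_CUBIC)])
cv2.imwrite(sys.argv[1],im[:,:,::-1])
E
python3 look.py pics/r1.png
python3 - <<'E'
from h import *
for nm in('side','top'):
    z=np.load(f'pics/{nm}.npz');P=pts(nm,z['d']);I=z['p']
    m=np.all((P>[.555,-.33,.06])&(P<[.607,-.22,.16]),-1)&(I.min(-1)>(110 if nm=='side' else 55));Q=P[m]
    if len(Q)<20: print(nm,len(Q)); continue
    for _ in range(5):
        c=np.median(Q,0); n=np.linalg.svd(Q-c)[2][2]; r=np.abs((Q-c)@n); Q=Q[r<max(.003,1.5*np.median(r))]
    print(nm,len(Q),c.round(4),n.round(3),np.percentile(Q,[0,2,98,100],axis=0).round(3).tolist())
E
```

```text
18.85 [-0.56  -0.163  2.277  0.388  0.431  0.973] [ 0.552  -0.252   0.1846] w 0.563 73.89473643153906 F [-1.  -0.7 -0.1]
tilt 36.78 z az -16.79 y yaw+90 -15.579999999999998 y elev 0.91
[[0.7742, -0.2685, 0.5732], [-0.206, -0.9631, -0.173], [0.5985, 0.0158, -0.801]] grasp pt [ 0.5411 -0.2487  0.1998]
target z [ 0.593 -0.177 -0.786] now [ 0.573 -0.173 -0.801]
needed tool rot deg [ 0.08  1.44 -0.51]
twist -0.5 then plate up [ 0.025 -0.006  1.   ] normal yaw -14.78
side 0
top 0
```

View pics/r1.png

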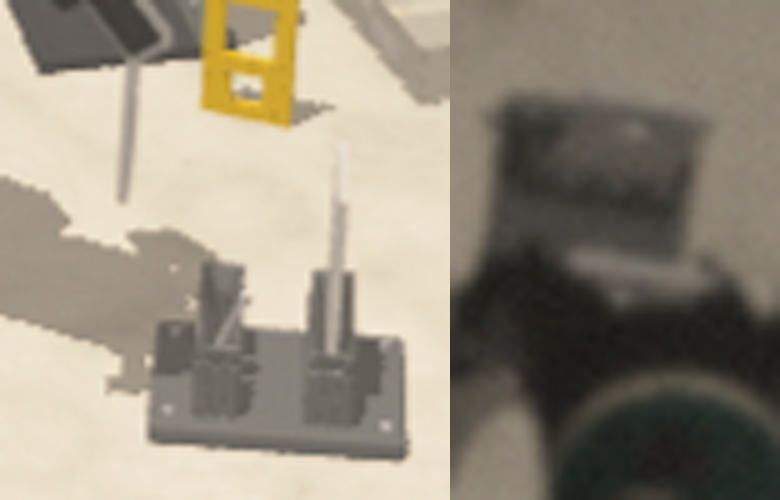

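```bash
cat > edge.py <<'E'
from h import *
import sys
z=np.load('pics/side.npz');P=pts('side',z['d']);I=z['p'].astype(int)
u,v=map(int,proj('side',[.58,-.275,.08])[0]); print('crop origin',u-45,v-50)
def comp(lo,hi,nm):
    m=np.all((P>lo)&(P<hi),-1); Q=P[m]
    if len(Q)<10: print(nm,len(Q)); return
    vs=np.nonzero(m)[0]; print(nm,len(Q),'med',np.median(Q,0).round(4),'min',Q.min(0).round(4),'max',Q.max(0).round(4))
    A=np.c_[np.ones(len(Q)),Q[:,2]]; 
    for _ in range(3):
        k=np.linalg.lstsq(A,Q[:,0],rcond=None)[0]; r=abs(A@k-Q[:,0]); g=r<.004; A,Q=A[g],Q[g]
    print('  x at z=.1: %.4f slope %.3f'%(k[0]+.1*k[1],k[1]), 'y med %.4f'%np.median(Q[:,1]),len(Q))
    uv=np.argwhere(m); 
    return m
a=list(map(float,sys.argv[1:7])); comp(a[:3],a[3:],'held'); comp([.60,-.34,.06],[.65,-.23,.14],'rear')
E
python3 edge.py .51 -.31 .05 .562 -.2 .145
python3 - <<'E'
from st import *
M0=np.array([[0.7839,0.0554,0.6184],[0.0559,-0.9983,0.0185],[0.6183,0.0201,-0.7857]])
T0=np.array([.6033,.0908,.1193]); f=M0.T@(np.array([.591,.0895,.047])-T0)
print('pred foot',(s['tool_pos']+M@f).round(4))
E
```

```text
crop origin 263 249
held 44 med [ 0.5318 -0.2719  0.1286] min [ 0.5285 -0.3044  0.0503] max [ 0.5619 -0.2283  0.1443]
  x at z=.1: 0.5372 slope -0.160 y med -0.2722 24
rear 119 med [ 0.6213 -0.3062  0.1022] min [ 0.6167 -0.3124  0.06  ] max [ 0.6353 -0.2598  0.1279]
  x at z=.1: 0.6216 slope 0.067 y med -0.3076 72
18.95 [-0.557 -0.173  2.284  0.385  0.436  0.978] [ 0.5491 -0.2477  0.1848] w 0.565 73.90192698687315 F [ 0.5 -0.1 -0.7]
tilt 36.67 z az -16.52 y yaw+90 -15.430000000000007 y elev 0.81
[[0.7755, -0.2661, 0.5725], [-0.2054, -0.9638, -0.1698], [0.597, 0.0141, -0.8021]] grasp pt [ 0.5382 -0.2445  0.2   ]
pred foot [ 0.5353 -0.2441  0.1128]
```

```bash
cat > pf.py <<'E'
from st import *
M0=np.array([[0.7839,0.0554,0.6184],[0.0559,-0.9983,0.0185],[0.6183,0.0201,-0.7857]])
T0=np.array([.6033,.0908,.1193]); f=M0.T@(np.array([.591,.0895,.047])-T0)
F=s['tool_pos']+M@f; print('pred foot',F.round(4))
W=M@M0.T@R.from_euler('z',3.6,degrees=True).as_matrix(); print('up',W[:,2].round(3),'yaw',np.degrees(np.arctan2(W[1,0],W[0,0])).round(2))
E
python3 - <<'E' | tail -1
from pf import *
plan(np.array([.580,-.271,.075])-F)
E
```

```text
move [ 0.04474369 -0.02690575 -0.03783698] 2 rows of [ 8.8  6.8 30.2]
```

{"name": "jog_arm", "arguments": {"motion": [[-1, 4.4, 3.4, 15.1, 0], [-1, 4.4, 3.4, 15.1, 0], [-1, 4.4, 3.4, 15.1, 0], [-1, 4.4, 3.4, 15.1, 0], [-1, 0, 0, 0, 0], [-1, 0, 0, 0, 0], [-1, 0, 0, 0, 0]]}}

```text
time: 19.53
tool_pos: [0.5927, -0.2711, 0.1485]
tcp_rot: [2.868, -0.378, 0.95]
wrist_force: [0.2, -0.1, -0.4]
width: 0.569
grip_force: 73.9
```

```bash
python3 pf.py; python3 look.py pics/r2.png; python3 edge.py .555 -.33 .06 .598 -.24 .115
```

```text
19.5333 [-0.552 -0.018  2.223  0.481  0.348  0.876] [ 0.5927 -0.2711  0.1485] w 0.569 73.8991042971611 F [ 0.2 -0.1 -0.4]
tilt 36.78 z az -16.32 y yaw+90 -15.260000000000005 y elev 0.79
[[0.775, -0.2632, 0.5745], [-0.2029, -0.9646, -0.1683], [0.5985, 0.0138, -0.801]] grasp pt [ 0.5818 -0.2679  0.1637]
pred foot [ 0.579  -0.2675  0.0765]
up [ 0.022 -0.013  1.   ] yaw -14.86
crop origin 263 249
held 42 med [ 0.5718 -0.2913  0.0935] min [ 0.5688 -0.2961  0.0737] max [ 0.5811 -0.2465  0.1132]
  x at z=.1: 0.5719 slope 0.030 y med -0.2915 40
rear 121 med [ 0.6215 -0.306   0.1011] min [ 0.6169 -0.312   0.0602] max [ 0.6349 -0.2613  0.1279]
  x at z=.1: 0.6218 slope 0.082 y med -0.3078 73
```

View pics/r2.png

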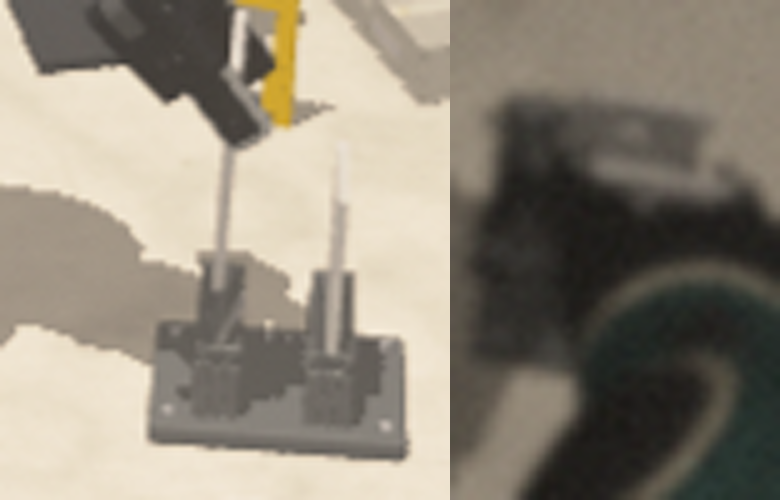

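{"name": "jog_arm", "arguments": {"motion": [[-1, 1.9, 2.8, 1.5, 0], [-1, 0, 0, 0, 0], [-1, -5, -0.1, 6.7, 0], [-1, -5, -0.1, 6.7, 0], [-1, -4, -0.1, 5.3, 0], [-1, -4, -0.1, 5.3, 0], [-1, 0, 0, 0, 0]]}}

```text
time: 20.22
tool_pos: [0.5936, -0.2741, 0.1155]
tcp_rot: [2.871, -0.38, 0.946]
wrist_force: [0.8, 0.5, -1.9]
width: 0.567
grip_force: 74.0
```

```bash
python3 pf.py
```

```text
20.2167 [-0.556  0.038  2.239  0.592  0.291  0.757] [ 0.5936 -0.2741  0.1155] w 0.567 73.9710345491767 F [ 0.8  0.5 -1.9]
tilt 36.56 z az -16.25 y yaw+90 -15.299999999999997 y elev 0.71
[[0.7768, -0.2638, 0.5719], [-0.2048, -0.9645, -0.1667], [0.5955, 0.0124, -0.8032]] grasp pt [ 0.5828 -0.2709  0.1307]
pred foot [ 0.5797 -0.2703  0.0435]
up [ 0.026 -0.015  1.   ] yaw -14.89
```

{"name": "jog_arm", "arguments": {"motion": [[-1, -2.4, 0, 3.2, 0], [-1, -2.4, 0, 3.2, 0], [-1, -2.4, 0, 3.2, 0], [-1, 0, 0, 0, 0]]}}

```text
time: 20.55
tool_pos: [0.5938, -0.2743, 0.1039]
tcp_rot: [2.871, -0.379, 0.946]
wrist_force: [-0.4, -0.0, -1.7]
width: 0.562
grip_force: 74.0
```

```bash
python3 pf.py
```

```text
20.55 [-0.557  0.058  2.246  0.647  0.27   0.699] [ 0.5938 -0.2743  0.1039] w 0.562 73.95296450704336 F [-0.4 -0.  -1.7]
tilt 36.6 z az -16.26 y yaw+90 -15.290000000000006 y elev 0.72
[[0.7765, -0.2637, 0.5723], [-0.2045, -0.9645, -0.1669], [0.5961, 0.0125, -0.8028]] grasp pt [ 0.5829 -0.2712  0.1192]
pred foot [ 0.5799 -0.2706  0.032 ]
up [ 0.025 -0.015  1.   ] yaw -14.89
```

{"name": "jog_arm", "arguments": {"motion": [[-1, -2.4, 0, 3.2, 0], [-1, -2.4, 0, 3.2, 0], [-1, -2.4, 0, 3.2, 0], [-1, 0, 0, 0, 0]]}}

```text
time: 20.88
tool_pos: [0.5935, -0.2744, 0.0916]
tcp_rot: [2.871, -0.379, 0.946]
wrist_force: [-1.2, 0.6, -3.8]
width: 0.569
grip_force: 73.8
```

```bash
python3 pf.py
```

```text
20.8833 [-0.557  0.079  2.253  0.712  0.249  0.632] [ 0.5935 -0.2744  0.0916] w 0.569 73.8180897384882 F [-1.2  0.6 -3.8]
tilt 36.57 z az -16.26 y yaw+90 -15.290000000000006 y elev 0.71
[[0.7767, -0.2637, 0.572], [-0.2047, -0.9645, -0.1668], [0.5956, 0.0125, -0.8031]] grasp pt [ 0.5826 -0.2712  0.1068]
pred foot [ 0.5795 -0.2706  0.0197]
up [ 0.026 -0.015  1.   ] yaw -14.89
```

{"name": "jog_arm", "arguments": {"motion": [[-1, -2.4, 0, 3.2, 0], [-1, -2.4, 0, 3.2, 0], [-1, 0, 0, 0, 0]]}}

```text
time: 21.13
tool_pos: [0.5964, -0.2755, 0.0885]
tcp_rot: [2.867, -0.378, 0.955]
wrist_force: [-11.9, 6.3, 17.4]
width: 0.57
grip_force: 75.7
```

```bash
python3 pf.py
```

```text
21.1333 [-0.557  0.089  2.253  0.763  0.237  0.581] [ 0.5964 -0.2755  0.0885] w 0.57 75.69842532277107 F [-11.9   6.3  17.4]
tilt 36.97 z az -16.26 y yaw+90 -15.280000000000001 y elev 0.74
[[0.7728, -0.2635, 0.5774], [-0.2031, -0.9646, -0.1684], [0.6013, 0.0128, -0.7989]] grasp pt [ 0.5854 -0.2723  0.1037]
pred foot [ 0.583  -0.2719  0.0165]
up [ 0.019 -0.013  1.   ] yaw -14.87
```

```bash
cat > top.py <<'E'
from h import *
cap('side');cap('top')
for nm in('side','top'):
    z=np.load(f'pics/{nm}.npz');P=pts(nm,z['d']);I=z['p'].astype(int)
    c0=np.array([.58,-.271]); ex=np.array([.966,-.259]); ey=np.array([.259,.966])
    for k,off in(('front',0),('rear',.05)):
        a=(P[...,:2]-c0)@ex-off; b=(P[...,:2]-c0)@ey
        m=(abs(a)<.009)&(abs(b)<.030)&(P[...,2]>.05)&(P[...,2]<.17)
        br=I.mean(-1); g=m&(br>np.percentile(br[m],50)) if m.sum()>8 else m
        Q=P[g]; 
        if len(Q): print(nm,k,m.sum(),'bright z pct 50,90,97,100',np.percentile(Q[:,2],[50,90,97,100]).round(4),'a',np.median(a[g]).round(4),'b',b[g].min().round(3),b[g].max().round(3),'br',np.percentile(br[m],[10,50,90]).round())
E
python3 top.py; python3 pf.py | grep -E 'F|foot'
```

```text
side front 187 bright z pct 50,90,97,100 [0.0986 0.1273 0.1283 0.1288] a 0.0034 b -0.029 0.029 br [ 63. 124. 195.]
side rear 147 bright z pct 50,90,97,100 [0.1246 0.1269 0.1281 0.1285] a -0.0027 b -0.029 0.024 br [141. 174. 220.]
top front 64 bright z pct 50,90,97,100 [0.1252 0.128  0.1299 0.1305] a 0.0056 b -0.019 0.024 br [ 66.  93. 107.]
top rear 156 bright z pct 50,90,97,100 [0.1173 0.1272 0.1292 0.1324] a -0.0017 b -0.025 0.026 br [ 77.  87. 128.]
21.2333 [-0.557  0.088  2.253  0.762  0.237  0.582] [ 0.5962 -0.2754  0.0886] w 0.565 75.65105371177197 F [-11.1   5.4  15.8]
pred foot [ 0.5828 -0.2718  0.0165]
```

{"name": "jog_arm", "arguments": {"motion": [[-1, -2, 0, 0, 0], [-1, -2, 0, 1, 0], [-1, -1.5, 0, 1.5, 0], [-1, 0, 0, 0, 0]]}}

```text
time: 21.57
tool_pos: [0.5966, -0.2758, 0.0881]
tcp_rot: [2.862, -0.377, 0.965]
wrist_force: [-17.1, 11.9, 35.2]
width: 0.567
grip_force: 76.8
```

```bash
python3 top.py; python3 pf.py | grep -E 'F|foot|up'
```

```text
side front 180 bright z pct 50,90,97,100 [0.0991 0.1264 0.1279 0.129 ] a 0.0032 b -0.029 0.03 br [ 63. 129. 197.]
side rear 139 bright z pct 50,90,97,100 [0.124  0.127  0.1271 0.1283] a -0.0031 b -0.029 0.024 br [141. 174. 219.]
top front 63 bright z pct 50,90,97,100 [0.125  0.1271 0.128  0.1281] a 0.0051 b -0.019 0.024 br [ 63.  93. 106.]
top rear 154 bright z pct 50,90,97,100 [0.1184 0.1264 0.1289 0.1296] a -0.0016 b -0.025 0.025 br [ 78.  86. 128.]
21.6667 [-0.558  0.089  2.257  0.804  0.23   0.539] [ 0.5965 -0.2757  0.0881] w 0.569 76.77007008343935 F [-16.9  11.1  32.6]
pred foot [ 0.5836 -0.2723  0.016 ]
up [ 0.012 -0.01   1.   ] yaw -14.86
```

{"name": "jog_arm", "arguments": {"motion": [[-1, 1.2, 0, -1.6, 0], [-1, 0.6, 0, -0.8, 0], [-1, 0, 0, 0, 0], [1, 0, 0, 0, 0], [1, 0, 0, 0, 0], [1, 0, 0, 0, 0], [1, 0, 0, 0, 0], [1, 0, 0, 0, 0]]}}

```text
time: 22.33
tool_pos: [0.5912, -0.2742, 0.0821]
tcp_rot: [2.87, -0.379, 0.947]
wrist_force: [-0.5, 0.1, -0.5]
width: 1.001
grip_force: 0.0
```

```bash
python3 top.py; python3 st.py | head -1
```

```text
side front 87 bright z pct 50,90,97,100 [0.1241 0.1271 0.1274 0.1279] a 0.0001 b -0.028 0.019 br [114. 164. 218.]
side rear 145 bright z pct 50,90,97,100 [0.1244 0.1272 0.1275 0.128 ] a -0.0025 b -0.029 0.026 br [140. 174. 220.]
top front 77 bright z pct 50,90,97,100 [0.1244 0.1285 0.1306 0.1317] a -0.0001 b -0.024 0.025 br [ 73.  98. 110.]
top rear 154 bright z pct 50,90,97,100 [0.1192 0.1255 0.1276 0.1288] a -0.0014 b -0.025 0.025 br [ 76.  86. 129.]
22.4333 [-0.559  0.091  2.263  0.781  0.232  0.56 ] [ 0.5912 -0.2741  0.0821] w 1.003 0.0 F [-0.5  1.   0.6]
```

{"name": "jog_arm", "arguments": {"motion": [[1, 0, 0, -10, 0], [1, 0, 0, -20, 0], [1, 0, 0, -35, 0], [1, 0, 0, -40, 0], [1, 0, 0, -40, 0], [1, 0, 0, -40, 0], [1, 0, 0, 0, 0], [1, 0, 0, 0, 0]]}}

```text
time: 23.1
tool_pos: [0.4859, -0.2442, 0.2355]
tcp_rot: [2.862, -0.378, 0.957]
wrist_force: [-0.1, 0.4, 0.3]
width: 1.001
grip_force: 0.0
```

```bash
python3 top.py; python3 st.py | head -1
python3 - <<'E'
from h import *
z=np.load('pics/side.npz');P=pts('side',z['d'])
c0=np.array([.58,-.271]); ex=np.array([.966,-.259]); ey=np.array([.259,.966])
a=(P[...,:2]-c0)@ex; b=(P[...,:2]-c0)@ey
for k,o in(('front',0),('rear',.05)):
    m=(abs(a-o)<.01)&(abs(b)<.035)&(P[...,2]>.055)&(P[...,2]<.14)
    A=np.c_[np.ones(m.sum()),b[m],P[...,2][m]]; print(k,m.sum(),np.linalg.lstsq(A,a[m],rcond=None)[0].round(4),np.percentile(b[m],[1,99]).round(4),'ztop',P[...,2][m].max().round(4))
Q=P[np.all((P>[.555,.15,.02])&(P<[.615,.25,.19]),-1)]; print('blank',np.median(Q,0).round(4),Q.min(0).round(3),Q.max(0).round(3))
E
```

```text
side front 122 bright z pct 50,90,97,100 [0.1233 0.1266 0.1269 0.1275] a -0.0002 b -0.03 0.024 br [118. 171. 220.]
side rear 139 bright z pct 50,90,97,100 [0.1243 0.1261 0.127  0.1285] a -0.002 b -0.029 0.023 br [140. 171. 218.]
top front 139 bright z pct 50,90,97,100 [0.1181 0.1273 0.1294 0.131 ] a -0.0001 b -0.024 0.023 br [ 75.  87. 107.]
top rear 152 bright z pct 50,90,97,100 [0.1186 0.1273 0.1296 0.1306] a -0.0016 b -0.025 0.025 br [ 77.  85. 127.]
23.2 [-0.647 -0.363  2.332  0.385  0.6    0.931] [ 0.4851 -0.243   0.2306] w 0.998 0.0 F [-1.5  0.4 -1.1]
front 93 [ 0.0013  0.0281 -0.0107] [-0.0292  0.0231] ztop 0.1275
rear 122 [ 0.0454 -0.0259  0.0231] [-0.0305  0.0226] ztop 0.1285
blank [0.5832 0.1988 0.1102] [0.556 0.171 0.029] [0.614 0.231 0.146]
```

```bash
python3 -c "
from workcell import bot
print(bot.finish_job())"
```

```text
the job is handed in; nothing more can be done
None
```

I took the windowed plate off its peg, pushed it into the front slot and let go. Its top edge is level with the rear plate's to within about 1 mm, and the plain plate still hangs on its peg. I didn't see the clip itself: I take it as snapped back because the plate stopped firmly on the slot floor under about 35 N. I handed the job in at about 23 s of the 48 s; it returned no verdict.

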